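Roll-test two shelf rods

TASK

One of the two steel rods in the wooden rack is bent. One rod at a time: lay it on the grey plate, roll it along the plate through at least half a turn and watch it, then put it down flat in the green tray if it rolls true or in the red tray if it wobbles or lifts, and only then take the other rod out of the rack and do the same. Leave the brown bottle and the white jar behind the plate where they are.

Things in the scene. Friction and masses are not known exactly. Their poses are not given: they have to be found in the camera images.
- rod_a: steel shelf rod, 20 mm thick, 200 mm long, about 120 g, blue band at each end. Origin on its axis at mid-length; x along it; y, z turn as it rolls, z up at the start. One of rod_a and rod_b (names do not tell) is crooked: its last 67 mm at the +x end are bent 4.6 degrees, tip 5 mm out of line, upward at the start, so both look alike from above. Otherwise the two are alike.
- rod_b: as rod_a. A crooked rod lies flat on its straight part; rolled half a turn it stands on the bent tip, middle about 2.5 mm higher, axis leaning about 1.5 degrees; the straight one stays level. Friction stops a released rod within about 2 cm. Lightly pressed closed fingertips moved across its top roll it, the rod going half as far, until they run off it.
- plate: flat fixed grey plate, 240 mm along its x, 260 mm along its y, 20 mm thick; origin at the centre of its underside, so its rolling surface is 20 mm above the origin. Meant for rolling along y with the rod lying along x; half a turn is 31 mm of travel.
- rack: fixed wooden rack, 70 mm along x, 170 along y, 80 high; origin at the centre of its underside. Two slots along x at y = -50 and +50 mm, 24 mm wide, floor 45 mm above the table, walls to 80 mm. A rod lies in each, axis 55 mm above the table; beside its middle 70 mm fingers do not fit, but about 65 mm sticks out free at either end to be gripped.
- tray_green: fixed shallow green tray for true rods, outside 260 mm along x, 100 mm along y, 25 mm high, walls and floor 4 mm; origin at the centre of its underside. A rod lies in it along x.
- tray_red: fixed shallow red tray for bent rods, same size, origin and axes as the green one. The two trays may stand either way round.
- bottle: bystander: brown bottle, 64 mm across, 150 mm high, origin at the centre of its foot
- jar: bystander: white jar, 70 mm across, 110 mm high, origin at the centre of its foot
There are look-alikes about, which are no part of the job. What is shaped like the rod_a but pink or yellow is not meant.

How it is judged:
On the way, in this order (a step that is already met when the one before it is completed fails the run):
1. one rod lies on the plate and has been rolled half a turn (its body z axis points down), the other still untouched in the rack ((((x of rod_a in the frame of plate between -0.12 and 0.12 m and y of rod_a in the frame of plate between -0.13 and 0.13 m and z of rod_a in the frame of plate below 0.045 m and contact force between rod_a and plate above 0.02 N and angle between rod_a's own z axis and vertical above 2.3 rad) and distance of rod_b from where it was at the start of the episode below 0.02 m) or ((x of rod_b in the frame of plate between -0.12 and 0.12 m and y of rod_b in the frame of plate between -0.13 and 0.13 m and z of rod_b in the frame of plate below 0.045 m and contact force between rod_b and plate above 0.02 N and angle between rod_b's own z axis and vertical above 2.3 rad) and distance of rod_a from where it was at the start of the episode below 0.02 m))), for 0.05 s.
2. it lies released in its proper tray (true rod green, crooked rod red), the other rod still in the rack (((((x of rod_a in the frame of tray_red between -0.04 and 0.04 m and y of rod_a in the frame of tray_red between -0.04 and 0.04 m and z of rod_a in the frame of tray_red below 0.03 m and angle between the x axis of rod_a and the x axis of tray_red, either way round below 0.3 rad) and contact force between rod_a and the fingers below 0.2 N) and distance of rod_b from where it was at the start of the episode below 0.02 m) or (((x of rod_b in the frame of tray_green between -0.04 and 0.04 m and y of rod_b in the frame of tray_green between -0.04 and 0.04 m and z of rod_b in the frame of tray_green below 0.03 m and angle between the x axis of rod_b and the x axis of tray_green, either way round below 0.3 rad) and contact force between rod_b and the fingers below 0.2 N) and distance of rod_a from where it was at the start of the episode below 0.02 m))), for 0.2 s.
3. the second rod lies on the plate and has been rolled half a turn ((((x of rod_a in the frame of tray_red between -0.04 and 0.04 m and y of rod_a in the frame of tray_red between -0.04 and 0.04 m and z of rod_a in the frame of tray_red below 0.03 m and angle between the x axis of rod_a and the x axis of tray_red, either way round below 0.3 rad) and (x of rod_b in the frame of plate between -0.12 and 0.12 m and y of rod_b in the frame of plate between -0.13 and 0.13 m and z of rod_b in the frame of plate below 0.045 m and contact force between rod_b and plate above 0.02 N and angle between rod_b's own z axis and vertical above 2.3 rad)) or ((x of rod_b in the frame of tray_green between -0.04 and 0.04 m and y of rod_b in the frame of tray_green between -0.04 and 0.04 m and z of rod_b in the frame of tray_green below 0.03 m and angle between the x axis of rod_b and the x axis of tray_green, either way round below 0.3 rad) and (x of rod_a in the frame of plate between -0.12 and 0.12 m and y of rod_a in the frame of plate between -0.13 and 0.13 m and z of rod_a in the frame of plate below 0.045 m and contact force between rod_a and plate above 0.02 N and angle between rod_a's own z axis and vertical above 2.3 rad)))), for 0.05 s.
At the end, for the whole second after the job is handed in: The straight rod lies in the green tray and the bent one in the red tray, each along its tray (within 0.3 rad and 40 mm of the tray's middle), on the floor of it (axis under 30 mm above the table), at rest and released (x of rod_a in the frame of tray_red between -0.04 and 0.04 m and y of rod_a in the frame of tray_red between -0.04 and 0.04 m and z of rod_a in the frame of tray_red below 0.03 m and angle between the x axis of rod_a and the x axis of tray_red, either way round below 0.3 rad and linear speed of each of rod_a, rod_b below 0.02 m/s and contact force between each of rod_a, rod_b and the fingers below 0.2 N and x of rod_b in the frame of tray_green between -0.04 and 0.04 m and y of rod_b in the frame of tray_green between -0.04 and 0.04 m and z of rod_b in the frame of tray_green below 0.03 m and angle between the x axis of rod_b and the x axis of tray_green, either way round below 0.3 rad); the robot touches nothing.
It fails at once if the bottle or the jar is moved more than 40 mm (distance of any of bottle, jar from where it was at the start of the episode above 0.04 m).
It also fails if it takes over 72 s, if anything falls off the work surface, if the arm or the gripper's body presses on something with over 40 N, if the wrist force passes 120 N, or if a joint passes its speed limit or range.

ROBOT

A 7-joint arm with a two-finger parallel gripper is mounted at the origin on the work surface. World frame = base frame: x ahead of the robot, y to its left, z up, the work surface at z = 0. Lengths are in m, angles in rad, forces in N, time in s.
With the tool pointing down it reaches from about 0.35 to 0.9 m from the base axis. Payload 8.1 kg.
Tool frame: the origin (TCP) lies on the centre line of the jaws, within the pads' length; the fingertips stand 14 mm ahead of it and the grasp point (between the pads) lies 5 mm behind it (manip.tips_ahead is the distance from the TCP to the fingertips, in m); y points along the fingers, z is the direction in which the jaws open and shut, and the axes are right-handed (so a half turn about y gives the same grasp; the last joint's range is limited). The gripper opens to 85 mm and grips with 20 to 120 N. Pads are 22 mm wide; open, the fingers measure 114 mm over their backs; the gripper's body (76 mm by 85 mm) begins 54 mm behind the grasp point. The pads swing forward as they close: fully open they stand 13 mm farther back than shut.
Start: joints at [-1.25, 0.434, 0.025, 1.573, -0.012, 1.134, -0.075], TCP at [0.257, 0.57, 0.245] pointing down, gripper open.
Joint ranges: [-2.62, 2.62], [-0.44, 2.09], [-1.27, 1.32], [0.08, 2.57], [-1.32, 4.46], [0.12, 2], [-2.74, 2.74]. Speed limits (rad/s): [2.22, 2.22, 3.01, 3.01, 3.14, 3.14, 3.14].

INTERFACE

Orientations are given as [roll, pitch, yaw] about the fixed x, y, z axes, in that order (R = Rz(yaw) Ry(pitch) Rx(roll)).
In Python, from rig import manip gives the robot as it stands.
- The arm moves only by the tool jog_arm, never from a script. Its argument "increments" is a list of rows, each a list of 3 entries, a list of its own where there are three numbers: the finger opening in m, from 0 to 0.0854, then the shift along the world's x, y, z in m, then the turn about the world's z in degrees. In form: [[hand, [dx, dy, dz], roll], ...]. A call has 1 to 12 rows; each row is the pose to reach, as a shift and turn from the pose commanded when the call began; what a row does not reach only later rows make up. A row lasts 1/12 s, in which the tool goes at most 41.7 mm and 7.16 degrees, less where a joint would pass 70% of its speed; a pose out of reach is approached as far as the arm can. A call with a gripper value outside its range is refused whole. The fingers move at their own pace and stop on an object; "newtons" is the grip in N (left out, the last holds). Time passes only in rows, so rows that repeat a pose let the fingers close. It gives the time, the measured TCP pose, the force and the opening at its end, in the units of the state.
- manip.get_state(): the state, without advancing time (a new reading comes with each control period).
- manip.get_image(name): name is "scene" or "top" or "wrist"; returns the picture (384x512x3 uint8, red, green, blue); there is no depth.
- manip.get_calibration(name): a dict with "vfov" (degrees; the focal length in pixels is half the picture's height over the tangent of half this angle, whatever the lens; pixels are square), "cx", "cy" (the principal point, pixels), "dist_coeffs" ([k1, k2, p1, p2, k3] as OpenCV has them; the pictures are not rectified), "world_to_cam" (4x4, takes a point from world to camera coordinates); the wrist camera has in their place "T_tool_cam" (4x4, takes a point from camera to tool coordinates, whose origin is the TCP and whose axes are the tool frame's). Camera axes: x right, y down, z forward; pixel columns grow to the right and rows downward; lengths in m; the calibration is good to about 2 mm. A picture is of the moment at which its call begins: read the wrist's pose just before it. get_calibration takes no time and is no camera call.
- manip.job_done(): hands the job in, once; it reports no verdict.
The state is a dict: "time_s": time; "joint_positions": joint angles; "qvel": joint speeds; "joint_torque": joint torques, N m; "position": TCP position; "tcp_rot": TCP orientation; "ft_force": force on the tool from outside, world axes, zero at the start; "torque": the same for the moment, N m; "grip_width": finger opening in m.
Only numpy, scipy, OpenCV 4.12 (cv2) and the standard library are available. Lean on these libraries where they do the work, as an engineer would, in place of code of your own. Each camera call takes 0.05 s, during which the arm holds its last target.

## Working session

There is one attempt and no reset: what is moved stays moved. The work goes in short steps, Python scripts to look and compute and a tool call to move; the robot and the scene stay as the last step left them, time stands still between calls to the robot, and variables do not carry over. Pictures are saved under pics/ and viewed, and the job is handed in when it is done.

Besides the shell and the picture viewer there is one more tool, called after ">>>" by a JSON object that holds its "api" and its "payload", one argument or row to a line. jog_arm: Moves the arm, as the interface text tells. Its arguments: {"type":"object","properties":{"increments":{"type":"array"},"newtons":{"type":"number"}},"required":["increments"]}

```bash
ls; mkdir -p pics
cat > h.py <<'E'
import numpy as np, cv2
from rig import manip
def snap(name,fn=None):
    im=manip.get_image(name)
    if fn: cv2.imwrite('pics/'+fn,im[:,:,::-1])
    return im
def cal(name):
    c=manip.get_calibration(name); f=192/np.tan(np.radians(c['vfov'])/2)
    K=np.array([[f,0,c['cx']],[0,f,c['cy']],[0,0,1]]); return c,K,np.array(c['dist_coeffs'],float)
def pix2world(name,px,z):
    c,K,d=cal(name); M=np.array(c['world_to_cam']); R=M[:3,:3];t=M[:3,3]
    u=cv2.undistortPoints(np.array(px,float).reshape(-1,1,2),K,d).reshape(-1,2)
    o=-R.T@t; out=[]
    for a in u:
        r=R.T@np.array([a[0],a[1],1]); s=(z-o[2])/r[2]; out.append(o+s*r)
    return np.array(out)
def w2p(name,P):
    c,K,d=cal(name); M=np.array(c['world_to_cam'])
    return cv2.projectPoints(np.array(P,float).reshape(-1,1,3),cv2.Rodrigues(M[:3,:3])[0],M[:3,3],K,d)[0].reshape(-1,2)
E
python3 - <<'E'
from h import *
s=manip.get_state(); print(s)
snap('scene','s0.png');snap('top','t0.png')
for n in('scene','top','wrist'): print(manip.get_calibration(n))
print(manip.tips_ahead)
E
```

```text
pics
{'time_s': 0.0, 'joint_positions': array([-1.24960308,  0.43521093,  0.02495909,  1.57410079, -0.01157429,
        1.13396564, -0.07509782]), 'qvel': array([ 0.00128713, -0.00021348,  0.00027049,  0.00067676, -0.00031284,
        0.000322  ,  0.00099751]), 'joint_torque': array([-4.31387580e-04, -6.70454621e+01,  1.02514464e+00, -3.16221321e+01,
        1.56697986e-02,  1.23664565e-02, -4.48139190e-06]), 'position': array([0.25686789, 0.5692556 , 0.24453184]), 'tcp_rot': array([-1.57232851e+00, -1.57463946e-04, -4.23837305e-01]), 'ft_force': array([ 0.90474122, -0.14138787, -1.1265364 ]), 'torque': array([ 0.06979084, -0.02659227, -0.02865987]), 'grip_width': 0.08516706897371308}
{'vfov': 56.8965304498006, 'cx': 251.25480642298842, 'cy': 195.26745980707219, 'dist_coeffs': array([-0.01009745,  0.        ,  0.        ,  0.        ,  0.        ]), 'world_to_cam': array([[ 0.52797817,  0.84923846, -0.00575278, -0.36840658],
       [ 0.73407251, -0.45976396, -0.4997546 , -0.33183786],
       [-0.42705574,  0.25963656, -0.86614794,  1.37925499],
       [ 0.        ,  0.        ,  0.  
[... 281 characters left out ...]
.99791409, -0.00498439, -0.06436324,  0.53933864],
       [ 0.06437222, -0.00166333, -0.99792457,  1.44882463],
       [ 0.        ,  0.        ,  0.        ,  1.        ]])}
{'vfov': 67.53635039295956, 'cx': 254.86972221257514, 'cy': 190.35173282036484, 'dist_coeffs': array([0.00139494, 0.        , 0.        , 0.        , 0.        ]), 'T_tool_cam': array([[ 6.72078762e-04,  9.63251716e-01,  2.68599477e-01,
        -6.79632709e-02],
       [-2.29703286e-04, -2.68599382e-01,  9.63251950e-01,
        -1.28600258e-01],
       [ 9.99999748e-01, -7.09079360e-04,  4.07421441e-05,
        -8.00851528e-04],
       [ 0.00000000e+00,  0.00000000e+00,  0.00000000e+00,
         1.00000000e+00]])}
0.014
```

View pics/t0.png

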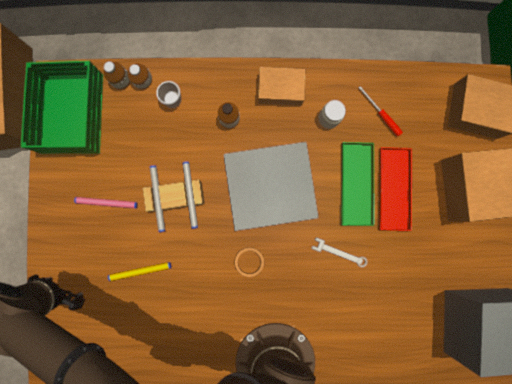

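View pics/s0.png

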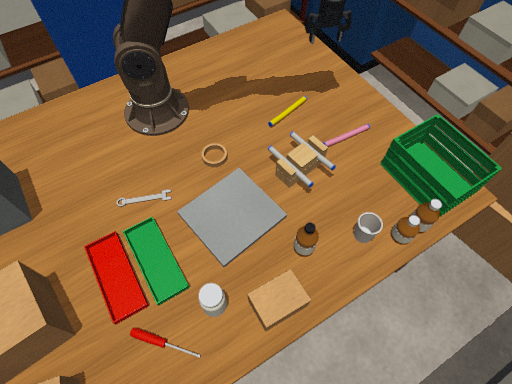

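Run:
```python
import cv2
im=cv2.imread('pics/t0.png')
cv2.imwrite('pics/c_rack.png',cv2.resize(im[145:245,100:220],None,fx=6,fy=6,interpolation=cv2.INTER_CUBIC)[:600])
cv2.imwrite('pics/c_plate.png',cv2.resize(im[120:250,215:425],None,fx=3.8,fy=3.8,interpolation=cv2.INTER_CUBIC))
```

```text
(no output)
```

View pics/c_rack.png

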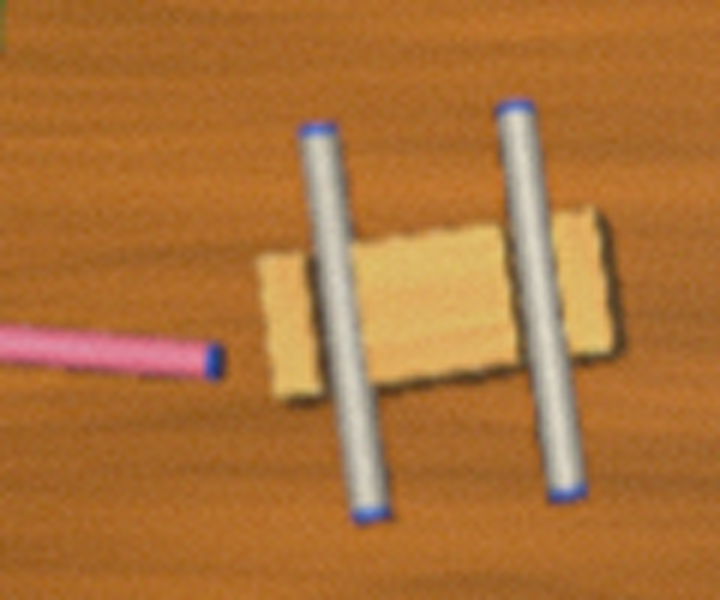

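View pics/c_plate.png

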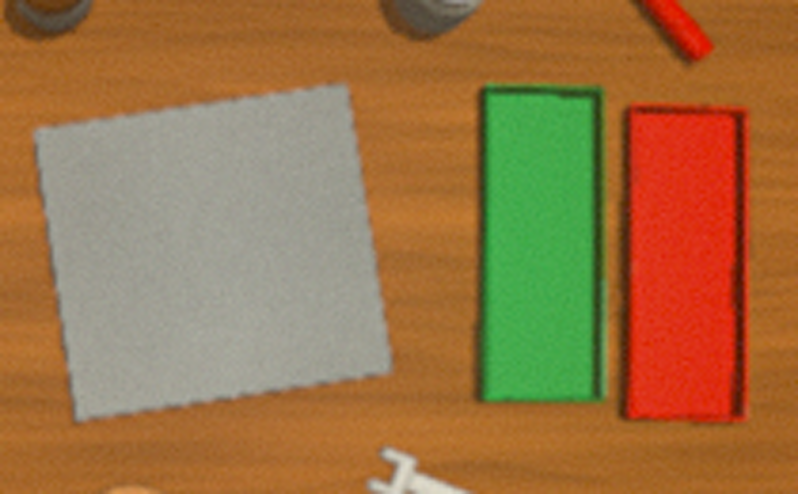

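Two grey rods with blue ends lie in the rack: left ≈ (153,166)–(162,231), right ≈ (186,163)–(194,227). They match the description; the pink (106,203) and yellow (140,271) ones are decoys. The plate is at (270,187), the green tray at (357,185) and the red tray at (395,190).

Run:
```python
from h import *
np.set_printoptions(precision=4,suppress=True)
def cr(p,o,s): return [(o[0]+(a+.5)/s-.5,o[1]+(b+.5)/s-.5) for a,b in p]
for n,p in (('L',[(318,128),(372,517)]),('R',[(515,106),(567,494)])):
    q=pix2world('top',cr(p,(100,145),6),0.06); d=q[1]-q[0]
    print(n,q[:,:2],q.mean(0),np.linalg.norm(d),np.degrees(np.arctan2(-d[1],-d[0])))
for n,p,z in (('plate',[(36,130),(346,85),(392,373),(77,420)],.02),('green',[(481,87),(603,87),(605,402),(481,402)],.025),('red',[(626,105),(747,106),(745,420),(623,420)],.025)):
    q=pix2world('top',cr(p,(215,120),3.8),z); print(n,q[:,:2],q.mean(0),[np.linalg.norm(q[i]-q[i-1]) for i in range(4)])
    a=(q[0]+q[1]-q[2]-q[3]); print(np.degrees(np.arctan2(a[1],a[0])))
print(pix2world('top',[(228,118),(332,115)],.0))
```

```text
L [[0.6019 0.3759]
 [0.4067 0.3453]] [0.5043 0.3606 0.06  ] 0.19756546425026852 8.9155270743603
R [[0.6132 0.276 ]
 [0.419  0.2474]] [0.5161 0.2617 0.06  ] 0.19633320228356024 8.38012320485737
plate [[ 0.6446  0.1617]
 [ 0.6832 -0.0916]
 [ 0.4481 -0.1283]
 [ 0.4092  0.1266]] [0.5463 0.0171 0.02  ] [np.float64(0.23803227647965705), np.float64(0.2561825968574111), np.float64(0.23799939181021076), np.float64(0.25783149553119616)]
8.676520429883672
green [[ 0.6819 -0.2021]
 [ 0.6831 -0.3039]
 [ 0.4247 -0.3023]
 [ 0.4248 -0.2001]] [ 0.5536 -0.2521  0.025 ] [np.float64(0.2570988400627806), np.float64(0.10174605691923494), np.float64(0.25835310168072934), np.float64(0.10218712670203799)]
-0.4014202601202491
red [[ 0.6683 -0.3229]
 [ 0.6689 -0.4258]
 [ 0.4097 -0.4197]
 [ 0.4101 -0.3172]] [ 0.5392 -0.3714  0.025 ] [np.float64(0.2583385977776897), np.float64(0.10292008374798604), np.float64(0.2592494375623382), np.float64(0.10255215152140365)]
-1.3134480482420958
[[ 0.7618  0.1517  0.    ]
 [ 0.7742 -0.1786  0.    ]]
```

>>> {"api": "jog_arm", "payload": {
  "increments": [
    [0.05,[0.205,-0.316,-0.085],33],
    [0.05,[0.205,-0.316,-0.085],33],
    [0.05,[0.205,-0.316,-0.085],33],
    [0.05,[0.205,-0.316,-0.085],33],
    [0.05,[0.205,-0.316,-0.085],33],
    [0.05,[0.205,-0.316,-0.085],33],
    [0.05,[0.205,-0.316,-0.085],33],
    [0.05,[0.205,-0.316,-0.085],33],
    [0.05,[0.205,-0.316,-0.085],33],
    [0.05,[0.205,-0.316,-0.085],33],
    [0.05,[0.205,-0.316,-0.085],33],
    [0.05,[0.205,-0.316,-0.085],33]
  ],
  "newtons": 60
}}

```text
time_s: 1.1
position: [0.462, 0.2533, 0.16]
tcp_rot: [-1.571, 0.001, 0.15]
ft_force: [-1.1, 0.7, 0.6]
grip_width: 0.0499
```

```bash
cat >> h.py <<'E'
def wpose():
    s=manip.get_state(); from scipy.spatial.transform import Rotation as Ro
    T=np.eye(4); T[:3,:3]=Ro.from_euler('xyz',s['tcp_rot']).as_matrix(); T[:3,3]=s['position']; return T
def wp2world(T,px,z):
    c,K,d=cal('wrist'); C=T@np.array(c['T_tool_cam'])
    u=cv2.undistortPoints(np.array(px,float).reshape(-1,1,2),K,d).reshape(-1,2); out=[]
    for a in u:
        r=C[:3,:3]@np.array([a[0],a[1],1]); out.append(C[:3,3]+(z-C[2,3])/r[2]*r)
    return np.array(out)
def wsnap(fn):
    T=wpose(); np.save('pics/'+fn+'.npy',T); snap('wrist',fn); s=manip.get_state()
    print('t',s['time_s'],'pos',s['position'].round(4),'rot',np.degrees(s['tcp_rot']).round(2),'F',s['ft_force'].round(2),'g',round(s['grip_width'],4))
E
python3 -c "
from h import *
wsnap('w1.png')"
```

```text
t 1.15 pos [0.4615 0.2546 0.1603] rot [-8.996e+01  3.000e-02  8.740e+00] F [-0.09  0.45  0.53] g 0.0497
```

View pics/w1.png

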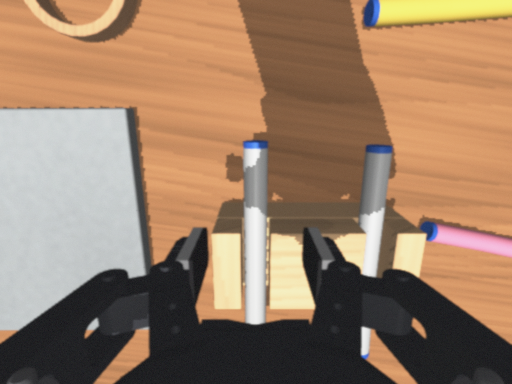

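The grey, blue-banded rod (near end at (256,145)) lies centred between the fingers, with the other grey rod at (378,150). Pink and yellow are off to the right.

Run:
```python
from h import *
T=np.load('pics/w1.png.npy')
q=wp2world(T,[(256,146),(256,215),(256,300),(378,150),(371,255)],.0575)
R=T[:3,:3]; print(q.round(4)); print(((q-T[:3,3])@R).round(4))
```

```text
[[0.4215 0.2474 0.0575]
 [0.4796 0.2562 0.0575]
 [0.5631 0.2689 0.0575]
 [0.4101 0.3449 0.0575]
 [0.5018 0.3632 0.0575]]
[[-0.0408  0.1025  0.0002]
 [ 0.018   0.1025  0.0003]
 [ 0.1024  0.1024  0.0003]
 [-0.0375  0.1025  0.0983]
 [ 0.0559  0.1024  0.1028]]
```

>>> {"api": "jog_arm", "payload": {
  "increments": [
    [0.05,[0,0,-0.04],0],
    [0.05,[0,0,-0.08],0],
    [0.05,[0,0,-0.097],0],
    [0.05,[0,0,-0.097],0],
    [0.05,[0,0,-0.097],0],
    [0.012,[0,0,-0.097],0],
    [0.012,[0,0,-0.097],0],
    [0.012,[0,0,-0.097],0],
    [0.012,[0,0,-0.097],0],
    [0.012,[0,0,-0.097],0],
    [0.012,[0,0,-0.097],0]
  ],
  "newtons": 60
}}

```text
time_s: 2.07
position: [0.4628, 0.2547, 0.0646]
tcp_rot: [-1.569, -0.002, 0.152]
ft_force: [-1.3, 0.2, 7.4]
grip_width: 0.0177
```

>>> {"api": "jog_arm", "payload": {
  "increments": [
    [0.012,[0,0,0.01],0],
    [0.012,[0,0,0.025],0],
    [0.012,[0,0,0.05],0],
    [0.012,[0,0,0.08],0],
    [0.012,[0,0,0.08],0]
  ]
}}

```text
time_s: 2.48
position: [0.4644, 0.255, 0.1489]
tcp_rot: [-1.568, -0.007, 0.152]
ft_force: [1.1, 0.5, 0.4]
grip_width: 0.0173
```

```bash
python3 -c "
from h import *
wsnap('w2.png')
snap('scene','s2.png')
im=cv2.imread('pics/s2.png')
cv2.imwrite('pics/s2c.png',cv2.resize(im[60:240,200:400],None,fx=3,fy=3,interpolation=cv2.INTER_CUBIC))"
```

```text
t 2.5333 pos [0.4637 0.2546 0.1468] rot [-89.86  -0.31   8.69] F [-0.67  0.46 -1.89] g 0.0173
```

View pics/w2.png

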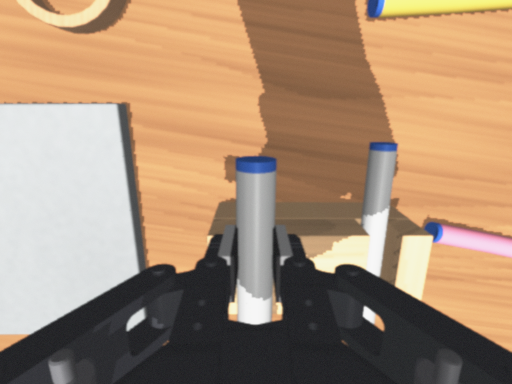

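View pics/s2c.png

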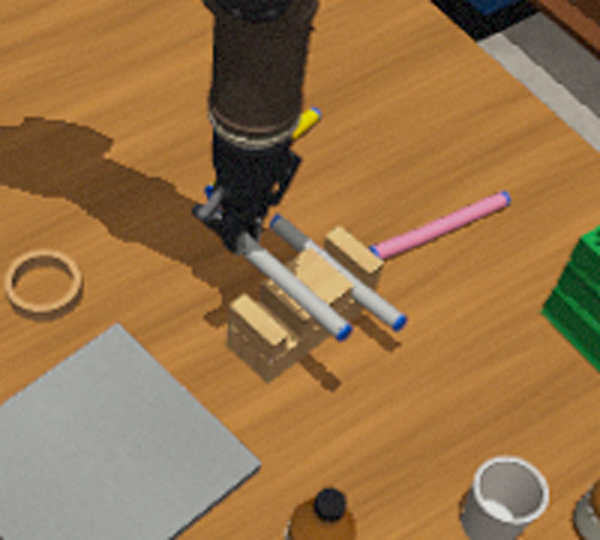

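Run:
```python
from h import *
T=np.load('pics/w2.png.npy')
# rod far end should be TCP +x_tool*155, z?
for z in np.arange(.12,.16,.005):
    q=pix2world('scene',[(314.5,170.5)],z)[0]; a=(q-T[:3,3])@T[:3,:3]; 
    print(round(z,3),a.round(4))
print()
for z in np.arange(.12,.16,.005):
    q=wp2world(T,[(256,165)],z)[0]; a=(q-T[:3,3])@T[:3,:3]; print(round(z,3),a.round(4))
```

```text
0.12 [0.147  0.0299 0.0081]
0.125 [0.1489 0.0249 0.0051]
0.13 [0.1508 0.0199 0.0021]
0.135 [ 0.1527  0.0149 -0.0008]
0.14 [ 0.1546  0.0099 -0.0038]
0.145 [ 0.1565  0.0049 -0.0068]
0.15 [ 1.584e-01 -1.000e-04 -9.700e-03]
0.155 [ 0.1604 -0.005  -0.0127]
0.16 [ 0.1623 -0.01   -0.0157]

0.12 [-0.0391  0.0286 -0.0001]
0.125 [-0.0401  0.0236 -0.0001]
0.13 [-0.041   0.0186 -0.0001]
0.135 [-0.0419  0.0136 -0.0001]
0.14 [-0.0429  0.0086 -0.0002]
0.145 [-0.0438  0.0036 -0.0002]
0.15 [-0.0447 -0.0014 -0.0002]
0.155 [-0.0457 -0.0064 -0.0002]
0.16 [-0.0466 -0.0114 -0.0002]
```

>>> {"api": "jog_arm", "payload": {
  "increments": [
    [0.012,[0.004,-0.035,0],0],
    [0.012,[0.008,-0.07,0],0],
    [0.012,[0.012,-0.11,0],0],
    [0.012,[0.016,-0.15,-0.02],0],
    [0.012,[0.022,-0.185,-0.045],0],
    [0.012,[0.022,-0.206,-0.07],0],
    [0.012,[0.022,-0.206,-0.09],0],
    [0.012,[0.022,-0.206,-0.095],0],
    [0.012,[0.022,-0.206,-0.097],0],
    [0.012,[0.022,-0.206,-0.099],0],
    [0.012,[0.022,-0.206,-0.1],0],
    [0.012,[0.022,-0.206,-0.1],0]
  ]
}}

```text
time_s: 3.58
position: [0.4846, 0.0489, 0.0441]
tcp_rot: [-1.57, -0.001, 0.154]
ft_force: [0.3, 0.2, -2.4]
grip_width: 0.0174
```

```bash
python3 -c "
from h import *
wsnap('w3.png')
"
```

```text
t 3.6333 pos [0.4846 0.0486 0.0441] rot [-89.98  -0.09   8.8 ] F [-0.    0.43 -0.71] g 0.0179
```

View pics/w3.png

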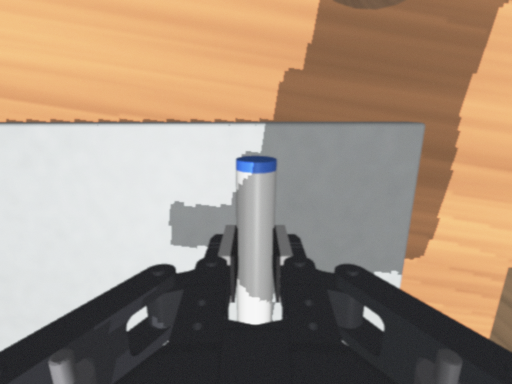

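>>> {"api": "jog_arm", "payload": {
  "increments": [
    [0.012,[0,0,-0.002],0],
    [0.012,[0,0,-0.003],0],
    [0.012,[0,0,-0.004],0],
    [0.012,[0,0,-0.004],0]
  ]
}}

```text
time_s: 3.97
position: [0.4844, 0.0481, 0.0402]
tcp_rot: [-1.57, -0.001, 0.152]
ft_force: [-3.8, 0.4, 11.7]
grip_width: 0.0176
```

>>> {"api": "jog_arm", "payload": {
  "increments": [
    [0.03,[0,0,-0.003],0],
    [0.05,[0,0,-0.002],0],
    [0.05,[0,0,-0.002],0],
    [0.05,[0,0,0.01],0],
    [0.05,[0,0,0.05],0],
    [0.0,[0.03,0,0.07],0],
    [0.0,[0.055,0.015,0.07],0],
    [0.0,[0.055,0.015,0.07],0]
  ]
}}

```text
time_s: 4.63
position: [0.545, 0.0655, 0.1117]
tcp_rot: [-1.569, -0.009, 0.153]
ft_force: [0.4, 1.0, 0.0]
grip_width: 0.014
```

```bash
python3 -c "
from h import *
wsnap('w4.png')
snap('top','t4.png')
im=cv2.imread('pics/t4.png')
cv2.imwrite('pics/t4c.png',cv2.resize(im[120:250,140:340],None,fx=4,fy=4,interpolation=cv2.INTER_CUBIC))"
```

```text
t 4.6833 pos [0.5418 0.0643 0.1103] rot [-89.96  -0.22   8.78] F [-0.27  0.6   0.31] g 0.0068
```

View pics/w4.png

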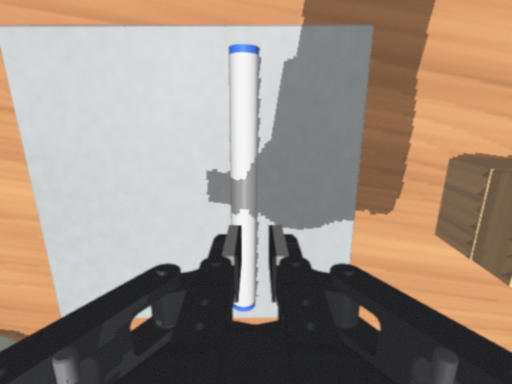

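View pics/t4c.png

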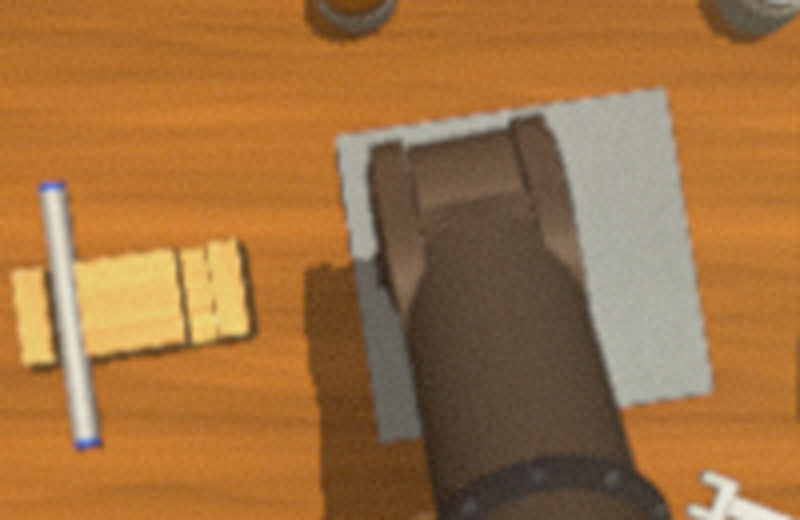

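The rod lies on the plate with its ends at (244,48) and (243,307), looking straight from above. Next I work out the rolling start.

Run:
```python
from h import *
T=np.load('pics/w4.png.npy')
q=wp2world(T,[(244,48),(243,307)],.03); print(q.round(4),q.mean(0)); print(((q-T[:3,3])@T[:3,:3]).round(4))
```

```text
[[0.4399 0.0414 0.03  ]
 [0.6409 0.0693 0.03  ]] [0.54037957 0.05537418 0.03      ]
[[-0.1083  0.0808 -0.0079]
 [ 0.0947  0.0825 -0.011 ]]
```

```bash
python3 -c "
from h import *
print(manip.get_state()['joint_positions'].round(2))"
```

```text
[-0.24  0.46  0.03  1.93 -0.02  0.76  1.53]
```

>>> {"api": "jog_arm", "payload": {
  "increments": [
    [0,[0,0,0],-7],
    [0,[0,0,0],-14],
    [0,[0,0,0],-21],
    [0,[0,0,-0.01],-28],
    [0,[0,0,-0.02],-35],
    [0,[0,0,-0.03],-42],
    [0,[0,0,-0.04],-49],
    [0,[0,0,-0.044],-56],
    [0,[0,0,-0.046],-63],
    [0,[0,0,-0.048],-70],
    [0,[0,0,-0.048],-77],
    [0,[0,0,-0.048],-84]
  ]
}}

```text
time_s: 5.73
position: [0.5375, 0.0621, 0.0607]
tcp_rot: [-1.573, 0.0, -1.321]
ft_force: [-0.2, 0.3, 0.3]
grip_width: 0.0001
```

```bash
python3 -c "
from h import *
wsnap('w5.png')"
```

```text
t 5.7833 pos [0.5375 0.0624 0.0606] rot [-9.013e+01  2.000e-02 -7.615e+01] F [-0.75 -1.12 -0.41] g -0.0001
```

View pics/w5.png

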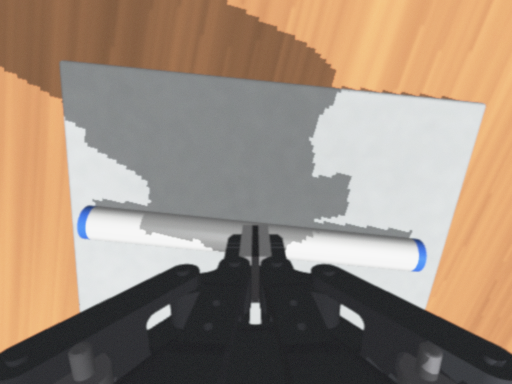

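>>> {"api": "jog_arm", "payload": {
  "increments": [
    [0,[0,0,-0.004],0],
    [0,[0,0,-0.006],0],
    [0,[0,0,-0.007],0],
    [0,[0,0,-0.008],0]
  ]
}}

```text
time_s: 6.12
position: [0.5384, 0.0625, 0.0536]
tcp_rot: [-1.572, 0.001, -1.312]
ft_force: [-7.8, -0.2, 24.6]
grip_width: 0.0
```

>>> {"api": "jog_arm", "payload": {
  "increments": [
    [0,[0,0,0.001],0],
    [0,[0,0,0.0015],0]
  ]
}}

```text
time_s: 6.28
position: [0.5388, 0.0625, 0.0549]
tcp_rot: [-1.571, 0.0, -1.312]
ft_force: [-0.1, -1.3, 0.2]
grip_width: 0.0001
```

>>> {"api": "jog_arm", "payload": {
  "increments": [
    [0,[0,0,-0.0005],0],
    [0,[0,0,-0.0008],0],
    [0,[0,0,-0.0008],0]
  ]
}}

```text
time_s: 6.53
position: [0.5391, 0.0626, 0.0541]
tcp_rot: [-1.571, 0.0, -1.314]
ft_force: [-0.9, 0.5, 4.4]
grip_width: 0.0001
```

>>> {"api": "jog_arm", "payload": {
  "increments": [
    [0,[0.0007,-0.005,0],0],
    [0,[0.0014,-0.0105,0],0],
    [0,[0.0022,-0.016,0],0],
    [0,[0.003,-0.0215,0],0],
    [0,[0.0037,-0.027,0],0],
    [0,[0.0043,-0.031,0],0],
    [0,[0.0043,-0.031,0],0]
  ]
}}

```text
time_s: 7.12
position: [0.5435, 0.0303, 0.054]
tcp_rot: [-1.571, -0.001, -1.316]
ft_force: [1.0, -0.4, 0.4]
grip_width: -0.0001
```

```bash
python3 -c "
from h import *
wsnap('w6.png')"
```

```text
t 7.1667 pos [0.5435 0.031  0.0539] rot [-9.000e+01 -2.000e-02 -7.535e+01] F [ 0.5  -0.47  2.19] g -0.0
```

View pics/w6.png

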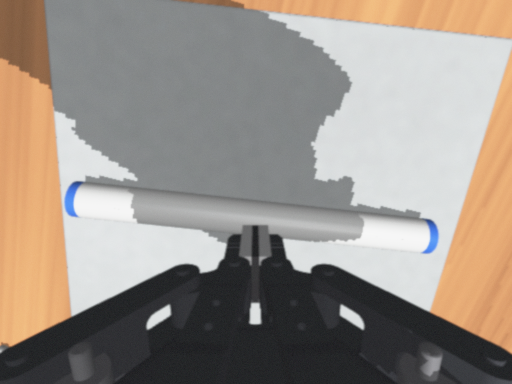

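Run:
```python
from h import *
for f,p in(('w5',[(85,222),(420,255)]),('w6',[(72,198),(432,235)])):
    T=np.load(f'pics/{f}.png.npy'); q=wp2world(T,p,.03); print(q.round(4),q.mean(0).round(4),((q-T[:3,3])@T[:3,:3]).mean(0).round(4),np.degrees(np.arctan2(q[0,1]-q[1,1],q[0,0]-q[1,0])))
im=cv2.imread('pics/w6.png'); cv2.imwrite('pics/w6c.png',cv2.resize(im[160:270,55:455],None,fx=2,fy=4,interpolation=cv2.INTER_CUBIC))
```

```text
[[0.4382 0.0403 0.03  ]
 [0.6395 0.0694 0.03  ]] [0.5389 0.0549 0.03  ] [ 0.0074  0.0307 -0.0004] -171.7743418691782
[[0.4396 0.0243 0.03  ]
 [0.6423 0.054  0.03  ]] [0.541  0.0392 0.03  ] [-0.0093  0.0239 -0.0002] -171.66646560243643
```

View pics/w6c.png

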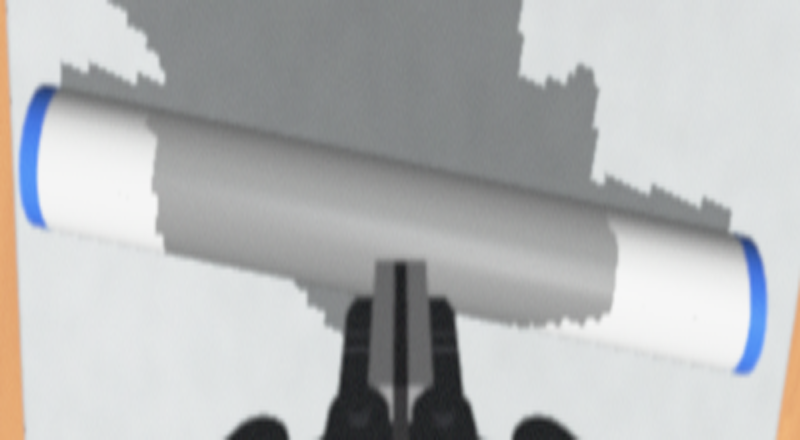

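>>> {"api": "jog_arm", "payload": {
  "increments": [
    [0,[0,0,0.005],0],
    [0,[-0.001,0.008,0.006],0],
    [0,[-0.002,0.016,0.006],0],
    [0,[-0.002,0.016,0.006],0]
  ]
}}

```text
time_s: 7.5
position: [0.541, 0.0508, 0.0599]
tcp_rot: [-1.571, 0.002, -1.311]
ft_force: [0.5, 0.4, 0.6]
grip_width: 0.0001
```

```bash
python3 -c "
from h import *
wsnap('w7.png')"
```

```text
t 7.55 pos [0.541  0.0498 0.0599] rot [-9.001e+01  5.000e-02 -7.512e+01] F [-0.1  -0.47  0.39] g -0.0001
```

View pics/w7.png

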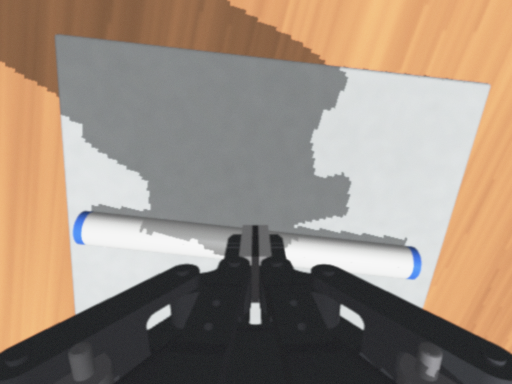

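Run:
```python
from h import *
for f,p in(('w7',[(80,228),(414,263)]),):
    T=np.load(f'pics/{f}.png.npy'); q=wp2world(T,p,.03); print(q.round(4),q.mean(0).round(4),((q-T[:3,3])@T[:3,:3]).mean(0).round(4),np.degrees(np.arctan2(q[0,1]-q[1,1],q[0,0]-q[1,0])))
print(manip.get_state()['position'])
```

```text
[[0.44   0.024  0.03  ]
 [0.6413 0.0534 0.03  ]] [0.5406 0.0387 0.03  ] [ 0.0117  0.0299 -0.0034] -171.70061724885664
[0.54100067 0.04979033 0.05990496]
```

>>> {"api": "jog_arm", "payload": {
  "increments": [
    [0,[0,-0.003,-0.003],0],
    [0,[0,-0.003,-0.005],0],
    [0,[0,-0.003,-0.006],0],
    [0,[0,-0.003,-0.006],0],
    [0,[0.0007,-0.008,-0.006],0],
    [0,[0.0014,-0.0135,-0.006],0],
    [0,[0.0022,-0.019,-0.006],0],
    [0,[0.003,-0.0245,-0.006],0],
    [0,[0.0037,-0.03,-0.006],0],
    [0,[0.0043,-0.035,-0.006],0],
    [0,[0.0043,-0.035,-0.006],0]
  ]
}}

```text
time_s: 8.47
position: [0.5458, 0.0111, 0.0539]
tcp_rot: [-1.571, -0.001, -1.316]
ft_force: [0.2, -0.2, -0.1]
grip_width: -0.0
```

```bash
python3 -c "
from h import *
wsnap('w8.png')"
```

```text
t 8.5167 pos [0.5457 0.0119 0.0539] rot [-9.000e+01 -2.000e-02 -7.536e+01] F [-0.67 -0.05  0.07] g -0.0002
```

View pics/w8.png

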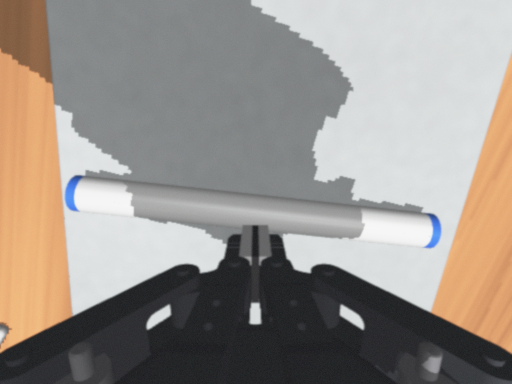

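Run:
```python
from h import *
for f,p in(('w8',[(73,193),(434,230)]),):
    T=np.load(f'pics/{f}.png.npy'); q=wp2world(T,p,.03); print(q.round(4),q.mean(0).round(4),((q-T[:3,3])@T[:3,:3]).mean(0).round(4),np.degrees(np.arctan2(q[0,1]-q[1,1],q[0,0]-q[1,0])))
# straightness: upper edge of rod vs chord by gradient
def edge(f,p0,p1):
    im=cv2.imread(f'pics/{f}.png').astype(float).mean(2); im=cv2.GaussianBlur(im,(0,0),1)
    for x in range(p0[0]+15,p1[0]-10,25):
        yc=p0[1]+(p1[1]-p0[1])*(x-p0[0])/(p1[0]-p0[0]); ys=np.arange(yc-26,yc+26,.25)
        v=np.interp(ys,np.arange(384),im[:,x]); print(x,round(yc,1),[round(t,1) for t in (ys[np.argmax(np.diff(v)[:100])]-yc,)])
edge('w8',(73,193),(434,230))
```

```text
[[0.4422 0.0082 0.03  ]
 [0.6444 0.038  0.03  ]] [0.5433 0.0231 0.03  ] [-0.0123  0.0239  0.0006] -171.6254745376198
88 194.5 [np.float64(-15.5)]
113 197.1 [np.float64(-15.0)]
138 199.7 [np.float64(-15.2)]
163 202.2 [np.float64(-15.0)]
188 204.8 [np.float64(-15.8)]
213 207.3 [np.float64(-15.0)]
238 209.9 [np.float64(-14.2)]
263 212.5 [np.float64(-3.2)]
288 215.0 [np.float64(-3.0)]
313 217.6 [np.float64(-14.5)]
338 220.2 [np.float64(-13.5)]
363 222.7 [np.float64(-14.2)]
388 225.3 [np.float64(-14.2)]
413 227.8 [np.float64(-13.5)]
```

>>> {"api": "jog_arm", "payload": {
  "increments": [
    [0,[0,0,0.03],0],
    [0.05,[-0.002,0.011,0.05],7],
    [0.05,[-0.002,0.011,0.05],14],
    [0.05,[-0.002,0.011,0.05],21],
    [0.05,[-0.002,0.011,0.05],28],
    [0.05,[-0.002,0.011,0.05],35],
    [0.05,[-0.002,0.011,0.05],42],
    [0.05,[-0.002,0.011,0.05],49],
    [0.05,[-0.002,0.011,0.05],56],
    [0.05,[-0.002,0.011,0.05],63],
    [0.05,[-0.002,0.011,0.05],70],
    [0.05,[-0.002,0.011,0.05],77]
  ]
}}

```text
time_s: 9.52
position: [0.5436, 0.0242, 0.1039]
tcp_rot: [-1.571, 0.0, 0.036]
ft_force: [-0.4, -0.2, -0.1]
grip_width: 0.0498
```

>>> {"api": "jog_arm", "payload": {
  "increments": [
    [0.05,[0,0,0],7],
    [0.05,[0,0,0],7]
  ]
}}

```text
time_s: 9.68
position: [0.5436, 0.0239, 0.1039]
tcp_rot: [-1.57, 0.0, 0.158]
ft_force: [0.7, 0.2, -0.3]
grip_width: 0.05
```

```bash
python3 -c "
from h import *
wsnap('w9.png')"
```

```text
t 9.7333 pos [0.5436 0.0239 0.1039] rot [-89.97   0.     8.61] F [-0.27 -0.14  0.61] g 0.05
```

View pics/w9.png

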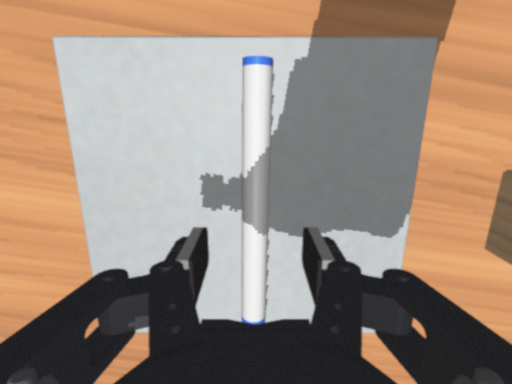

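The rod is centred between the fingers (x ≈ 256, ends at rows 60 and 322) and straight after half a turn. Gripping it in the middle.

>>> {"api": "jog_arm", "payload": {
  "increments": [
    [0.05,[0,0,-0.035],0],
    [0.05,[0,0,-0.058],0],
    [0.05,[0,0,-0.064],0],
    [0.05,[0,0,-0.064],0],
    [0.012,[0,0,-0.064],0],
    [0.012,[0,0,-0.064],0],
    [0.012,[0,0,-0.064],0],
    [0.012,[0,0,-0.064],0],
    [0.012,[0,0,-0.063],0],
    [0.012,[0,0,-0.05],0],
    [0.012,[0,0,-0.01],0],
    [0.012,[0,0,0.0],0]
  ]
}}

```text
time_s: 10.73
position: [0.5456, 0.0238, 0.1084]
tcp_rot: [-1.571, -0.005, 0.151]
ft_force: [1.0, 0.1, 0.3]
grip_width: 0.0174
```

>>> {"api": "jog_arm", "payload": {
  "increments": [
    [0.012,[0.002,-0.035,0],-3],
    [0.012,[0.003,-0.07,0],-6],
    [0.012,[0.004,-0.11,0],-9],
    [0.012,[0.006,-0.15,0],-9],
    [0.012,[0.008,-0.19,0],-9],
    [0.012,[0.009,-0.23,0],-9],
    [0.012,[0.01,-0.265,0],-9],
    [0.012,[0.01,-0.276,-0.02],-9],
    [0.012,[0.01,-0.276,-0.05],-9],
    [0.012,[0.01,-0.276,-0.07],-9],
    [0.012,[0.01,-0.276,-0.075],-9],
    [0.012,[0.01,-0.276,-0.076],-9]
  ]
}}

```text
time_s: 11.73
position: [0.5528, -0.2519, 0.0271]
tcp_rot: [-1.57, 0.002, -0.005]
ft_force: [-0.3, 0.7, -1.2]
grip_width: 0.0176
```

```bash
python3 -c "
from h import *
wsnap('w10.png')"
```

```text
t 11.7833 pos [ 0.5537 -0.2521  0.0282] rot [-8.999e+01  2.000e-02 -2.700e-01] F [-0.52  0.93 -0.57] g 0.0172
```

View pics/w10.png

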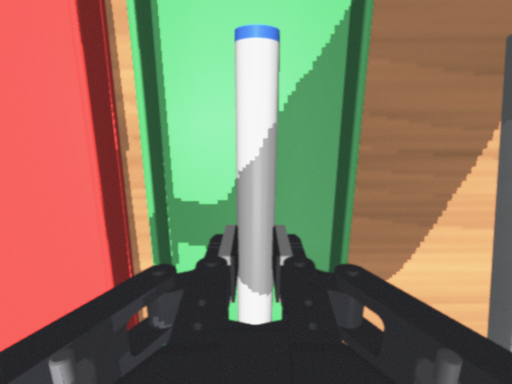

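The rod is in the middle of the green tray. Lower and release.

>>> {"api": "jog_arm", "payload": {
  "increments": [
    [0.012,[0,0,-0.003],0],
    [0.012,[0,0,-0.004],0],
    [0.03,[0,0,-0.004],0],
    [0.045,[0,0,-0.003],0],
    [0.045,[0,0,-0.003],0],
    [0.045,[0,0,0.02],0],
    [0.045,[0,0,0.06],0],
    [0.045,[0,0,0.1],0],
    [0.045,[0,0,0.13],0],
    [0.045,[0,0,0.13],0]
  ]
}}

```text
time_s: 12.62
position: [0.5571, -0.2538, 0.1653]
tcp_rot: [-1.574, -0.01, -0.005]
ft_force: [1.8, -0.6, -0.3]
grip_width: 0.0452
```

```bash
python3 -c "
from h import *
wsnap('w11.png')"
```

```text
t 12.6667 pos [ 0.5558 -0.2532  0.1623] rot [-90.14  -0.41  -0.29] F [ 0.08 -0.28  0.25] g 0.0446
```

View pics/w11.png

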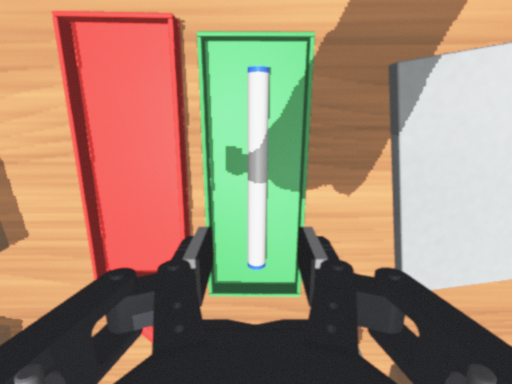

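The rod is centred in the green tray, ends at (259,70) and (257,266). Now for the other rod.

>>> {"api": "jog_arm", "payload": {
  "increments": [
    [0.05,[-0.007,0.04,0],1],
    [0.05,[-0.014,0.08,0],2],
    [0.05,[-0.021,0.12,0],3],
    [0.05,[-0.028,0.16,0],4],
    [0.05,[-0.034,0.2,0],5],
    [0.05,[-0.041,0.24,0],6],
    [0.05,[-0.048,0.28,0],7],
    [0.05,[-0.055,0.32,0],8],
    [0.05,[-0.061,0.36,0],9],
    [0.05,[-0.068,0.4,0],10],
    [0.05,[-0.075,0.44,0],10],
    [0.05,[-0.082,0.48,0],10]
  ]
}}

```text
time_s: 13.67
position: [0.4704, 0.2293, 0.1574]
tcp_rot: [-1.571, 0.001, 0.17]
ft_force: [1.9, 0.5, 0.6]
grip_width: 0.0498
```

>>> {"api": "jog_arm", "payload": {
  "increments": [
    [0.05,[-0.007,0.04,0],0],
    [0.05,[-0.014,0.08,0],0],
    [0.05,[-0.019,0.11,0],0],
    [0.05,[-0.021,0.124,0],0],
    [0.05,[-0.021,0.124,0],0],
    [0.05,[-0.021,0.124,0],0]
  ]
}}

```text
time_s: 14.17
position: [0.4501, 0.3515, 0.1572]
tcp_rot: [-1.572, 0.001, 0.171]
ft_force: [0.7, -0.0, -0.1]
grip_width: 0.0501
```

```bash
python3 -c "
from h import *
wsnap('w12.png')"
```

```text
t 14.2167 pos [0.4507 0.3502 0.1573] rot [-9.009e+01  6.000e-02  9.670e+00] F [ 0.07 -0.66  0.27] g 0.0499
```

View pics/w12.png

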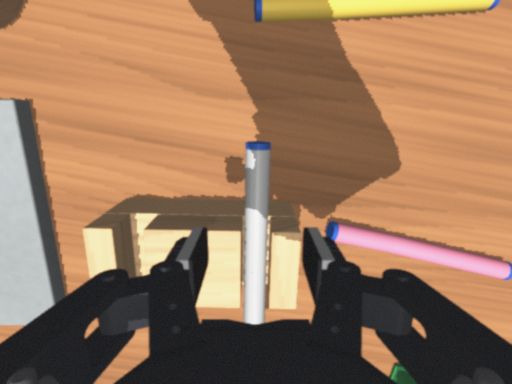

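Centred over the second rod (near end at (258,147)), and the pink decoy (330,230) is clear of the fingers.

>>> {"api": "jog_arm", "payload": {
  "increments": [
    [0.05,[0,0,-0.04],0],
    [0.05,[0,0,-0.08],0],
    [0.05,[0,0,-0.093],0],
    [0.05,[0,0,-0.093],0],
    [0.012,[0,0,-0.093],0],
    [0.012,[0,0,-0.093],0],
    [0.012,[0,0,-0.093],0],
    [0.012,[0,0,-0.093],0],
    [0.012,[0,0,-0.085],0],
    [0.012,[0,0,-0.06],0],
    [0.012,[0,0,-0.02],0],
    [0.012,[0,0,-0.015],0]
  ],
  "newtons": 60
}}

```text
time_s: 15.22
position: [0.4528, 0.354, 0.1496]
tcp_rot: [-1.566, -0.007, 0.17]
ft_force: [1.8, 1.7, 0.1]
grip_width: 0.0173
```

```bash
python3 -c "
from h import *
wsnap('w13.png')"
```

```text
t 15.2667 pos [0.4527 0.3538 0.1484] rot [-89.73  -0.41   9.72] F [ 0.89  0.86 -0.55] g 0.0169
```

View pics/w13.png

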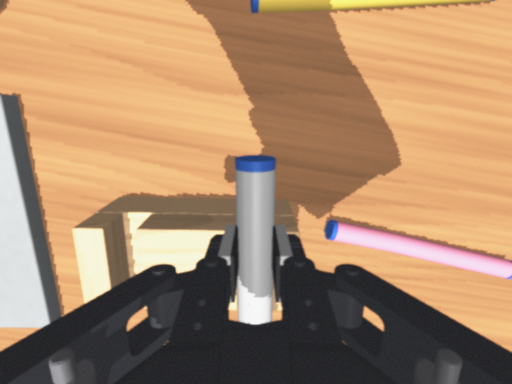

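>>> {"api": "jog_arm", "payload": {
  "increments": [
    [0.012,[0.004,-0.035,0],-1],
    [0.012,[0.008,-0.075,0],-1],
    [0.012,[0.012,-0.115,0],-1],
    [0.012,[0.016,-0.155,0],-1],
    [0.012,[0.02,-0.195,0],-1],
    [0.012,[0.025,-0.235,0],-1],
    [0.012,[0.03,-0.275,-0.02],-1],
    [0.012,[0.034,-0.304,-0.05],-1],
    [0.012,[0.034,-0.304,-0.08],-1],
    [0.012,[0.034,-0.304,-0.093],-1],
    [0.012,[0.034,-0.304,-0.097],-1],
    [0.012,[0.034,-0.304,-0.098],-1]
  ]
}}

```text
time_s: 16.27
position: [0.4839, 0.0478, 0.0443]
tcp_rot: [-1.571, 0.002, 0.152]
ft_force: [-0.8, 0.4, -0.9]
grip_width: 0.0172
```

>>> {"api": "jog_arm", "payload": {
  "increments": [
    [0.012,[0,0,-0.001],0],
    [0.012,[0,0,-0.002],0],
    [0.012,[0,0,-0.003],0],
    [0.012,[0,0,-0.003],0]
  ]
}}

```text
time_s: 16.6
position: [0.4851, 0.0482, 0.0427]
tcp_rot: [-1.571, -0.001, 0.153]
ft_force: [-0.2, -0.4, -0.9]
grip_width: 0.0175
```

>>> {"api": "jog_arm", "payload": {
  "increments": [
    [0.012,[0,0,-0.001],0],
    [0.012,[0,0,-0.002],0],
    [0.012,[0,0,-0.002],0]
  ]
}}

```text
time_s: 16.85
position: [0.4852, 0.0481, 0.0417]
tcp_rot: [-1.571, -0.002, 0.152]
ft_force: [-5.9, -0.3, 22.4]
grip_width: 0.0176
```

>>> {"api": "jog_arm", "payload": {
  "increments": [
    [0.012,[0,0,0.001],0],
    [0.03,[0,0,0.0015],0],
    [0.05,[0,0,0.002],0],
    [0.05,[0,0,0.002],0],
    [0.05,[0,0,0.01],0],
    [0.05,[0,0,0.05],0],
    [0.0,[0.03,0,0.07],0],
    [0.0,[0.055,0.015,0.07],0],
    [0.0,[0.055,0.015,0.07],0]
  ]
}}

```text
time_s: 17.6
position: [0.5455, 0.0655, 0.1128]
tcp_rot: [-1.569, -0.009, 0.153]
ft_force: [0.1, 0.6, 0.2]
grip_width: 0.0143
```

```bash
python3 -c "
from h import *
wsnap('w14.png')"
```

```text
t 17.65 pos [0.5424 0.0644 0.1114] rot [-89.95  -0.23   8.78] F [ 0.02  1.21 -2.1 ] g 0.0067
```

View pics/w14.png

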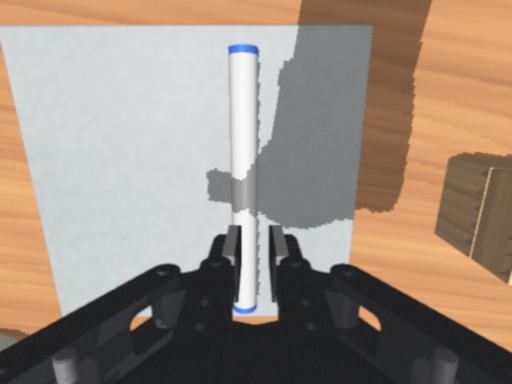

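The second rod is on the plate at the same place, ends at (243,48) and (244,308). I repeat the same rolling procedure.

>>> {"api": "jog_arm", "payload": {
  "increments": [
    [0,[0,0,0],-7],
    [0,[0,0,0],-14],
    [0,[0,0,0],-21],
    [0,[0,0,-0.01],-28],
    [0,[0,0,-0.02],-35],
    [0,[0,0,-0.03],-42],
    [0,[0,0,-0.04],-49],
    [0,[0,0,-0.044],-56],
    [0,[0,0,-0.046],-63],
    [0,[0,0,-0.047],-70],
    [0,[0,0,-0.047],-77],
    [0,[0,0,-0.047],-84]
  ]
}}

```text
time_s: 18.65
position: [0.5385, 0.0624, 0.0628]
tcp_rot: [-1.572, 0.0, -1.32]
ft_force: [-0.6, -0.2, -0.1]
grip_width: -0.0004
```

```bash
python3 -c "
from h import *
wsnap('w15.png')"
```

```text
t 18.7 pos [0.5385 0.0628 0.0628] rot [-9.009e+01  4.000e-02 -7.612e+01] F [0.28 0.11 0.18] g 0.0001
```

View pics/w15.png

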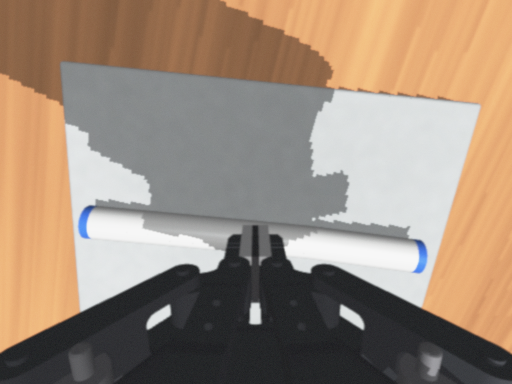

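>>> {"api": "jog_arm", "payload": {
  "increments": [
    [0,[0,0,-0.004],0],
    [0,[0,0,-0.006],0],
    [0,[0,0,-0.007],0],
    [0,[0,0,-0.007],0]
  ]
}}

```text
time_s: 19.03
position: [0.5392, 0.0626, 0.0557]
tcp_rot: [-1.572, 0.0, -1.312]
ft_force: [-0.6, -0.3, -0.2]
grip_width: -0.0003
```

>>> {"api": "jog_arm", "payload": {
  "increments": [
    [0,[0,0,-0.0007],0],
    [0,[0,0,-0.0014],0],
    [0,[0,0,-0.0016],0],
    [0,[0,0,-0.0016],0]
  ]
}}

```text
time_s: 19.37
position: [0.5397, 0.0627, 0.0544]
tcp_rot: [-1.571, 0.0, -1.314]
ft_force: [0.0, 0.1, -0.7]
grip_width: 0.0003
```

>>> {"api": "jog_arm", "payload": {
  "increments": [
    [0,[0,0,-0.0003],0],
    [0,[0,0,-0.0006],0],
    [0,[0,0,-0.0006],0]
  ]
}}

```text
time_s: 19.62
position: [0.5398, 0.0627, 0.054]
tcp_rot: [-1.57, 0.0, -1.314]
ft_force: [-0.8, 1.3, 3.5]
grip_width: -0.0001
```

Contact at 3.5 N. First quarter roll.

>>> {"api": "jog_arm", "payload": {
  "increments": [
    [0,[0.0007,-0.005,0],0],
    [0,[0.0014,-0.0105,0],0],
    [0,[0.0022,-0.016,0],0],
    [0,[0.003,-0.0215,0],0],
    [0,[0.0037,-0.027,0],0],
    [0,[0.0043,-0.031,0],0],
    [0,[0.0043,-0.031,0],0]
  ]
}}

```text
time_s: 20.2
position: [0.5444, 0.0303, 0.054]
tcp_rot: [-1.57, -0.001, -1.316]
ft_force: [0.4, -0.7, 3.0]
grip_width: 0.0
```

```bash
python3 -c "
from h import *
wsnap('w16.png')"
```

```text
t 20.25 pos [0.5444 0.031  0.0539] rot [-8.996e+01 -2.000e-02 -7.535e+01] F [1.11 0.57 4.32] g -0.0001
```

View pics/w16.png

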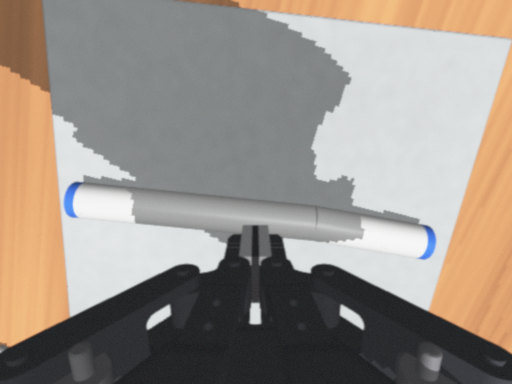

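The seam at (316,215) and the kinked right end, centred (430,242), show that this rod is the bent one. Second quarter roll, letting the finger rise with the rod.

>>> {"api": "jog_arm", "payload": {
  "increments": [
    [0,[0,0,0.005],0],
    [0,[-0.001,0.008,0.006],0],
    [0,[-0.002,0.013,0.006],0],
    [0,[-0.002,0.013,0.006],0]
  ]
}}

```text
time_s: 20.58
position: [0.5413, 0.0471, 0.0596]
tcp_rot: [-1.571, 0.001, -1.311]
ft_force: [-0.3, 0.1, -0.1]
grip_width: 0.0001
```

```bash
python3 -c "
from h import *
wsnap('w17.png')"
```

```text
t 20.6333 pos [0.5414 0.0463 0.0596] rot [-9.003e+01  4.000e-02 -7.515e+01] F [0.74 0.01 0.58] g -0.0001
```

View pics/w17.png

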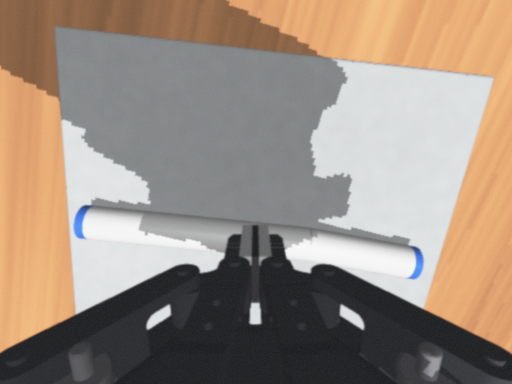

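Run:
```python
from h import *
for f,p in(('w15',[(85,222),(421,256)]),('w16',[(72,200),(430,242)]),('w17',[(80,221),(418,262)])):
    T=np.load(f'pics/{f}.png.npy'); q=wp2world(T,p,.03); print(f,q.round(4),q.mean(0).round(4),((q-T[:3,3])@T[:3,:3]).mean(0).round(4),np.degrees(np.arctan2(q[0,1]-q[1,1],q[0,0]-q[1,0])))
    # straight part
T=np.load('pics/w17.png.npy'); print(wp2world(T,[(82,221),(255,235)],.04).round(4))
```

```text
w15 [[0.4382 0.0395 0.03  ]
 [0.6431 0.0685 0.03  ]] [0.5407 0.054  0.03  ] [0.0087 0.0328 0.    ] -171.93558230053253
w16 [[0.4407 0.0232 0.03  ]
 [0.644  0.0497 0.03  ]] [0.5424 0.0364 0.03  ] [-0.0065  0.024  -0.0005] -172.59407573732122
w17 [[0.44   0.025  0.03  ]
 [0.6434 0.051  0.03  ]] [0.5417 0.038  0.03  ] [ 0.0089  0.0296 -0.0019] -172.70520631335785
[[0.4463 0.0308 0.04  ]
 [0.5409 0.0471 0.04  ]]
```

>>> {"api": "jog_arm", "payload": {
  "increments": [
    [0,[0,0.001,-0.003],0],
    [0,[0,0.001,-0.005],0],
    [0,[0,0.001,-0.006],0],
    [0,[0,0.001,-0.006],0],
    [0,[0.0007,-0.004,-0.0055],0],
    [0,[0.0014,-0.0095,-0.005],0],
    [0,[0.0022,-0.015,-0.0045],0],
    [0,[0.003,-0.0205,-0.0041],0],
    [0,[0.0037,-0.026,-0.0039],0],
    [0,[0.0043,-0.031,-0.0038],0],
    [0,[0.0043,-0.031,-0.0038],0],
    [0,[0.0043,-0.031,-0.0038],0]
  ]
}}

```text
time_s: 21.63
position: [0.546, 0.0132, 0.0559]
tcp_rot: [-1.571, -0.0, -1.315]
ft_force: [-1.7, -0.9, 5.0]
grip_width: 0.0
```

```bash
python3 -c "
from h import *
wsnap('w18.png')"
```

```text
t 21.6833 pos [0.546  0.0135 0.056 ] rot [-90.02   0.   -75.32] F [-2.67 -1.59  5.43] g -0.0001
```

View pics/w18.png

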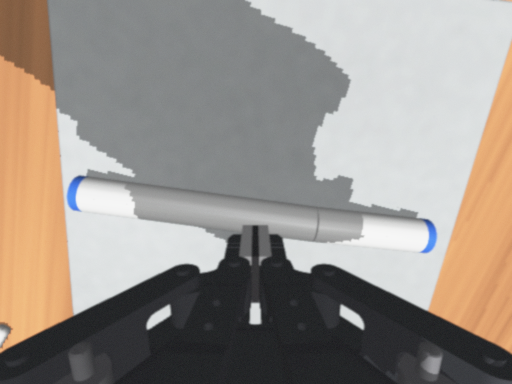

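The tip now points down: the rod looks almost straight from above, the middle is lifted about 2 mm (TCP 56 mm against 54 mm, still 5 N), and travel is about 31 mm. So this rod is bent and goes in the red tray. I turn back to grip it.

>>> {"api": "jog_arm", "payload": {
  "increments": [
    [0,[0,0,0.03],0],
    [0.05,[-0.002,0.01,0.05],7],
    [0.05,[-0.002,0.01,0.05],14],
    [0.05,[-0.002,0.01,0.05],21],
    [0.05,[-0.002,0.01,0.05],28],
    [0.05,[-0.002,0.01,0.05],35],
    [0.05,[-0.002,0.01,0.05],42],
    [0.05,[-0.002,0.01,0.05],49],
    [0.05,[-0.002,0.01,0.05],56],
    [0.05,[-0.002,0.01,0.05],63],
    [0.05,[-0.002,0.01,0.05],70],
    [0.05,[-0.002,0.01,0.05],77]
  ]
}}

```text
time_s: 22.68
position: [0.5442, 0.0244, 0.1057]
tcp_rot: [-1.57, 0.0, 0.037]
ft_force: [-0.5, -0.3, -0.2]
grip_width: 0.05
```

>>> {"api": "jog_arm", "payload": {
  "increments": [
    [0.05,[0,0,0],7],
    [0.05,[0,0,0],7]
  ]
}}

```text
time_s: 22.85
position: [0.5442, 0.0241, 0.1058]
tcp_rot: [-1.57, 0.0, 0.158]
ft_force: [0.3, -0.9, -0.2]
grip_width: 0.0505
```

```bash
python3 -c "
from h import *
wsnap('w19.png')"
```

```text
t 22.9 pos [0.5442 0.0241 0.1058] rot [-8.996e+01  1.000e-02  8.620e+00] F [0.21 0.47 0.17] g 0.0502
```

View pics/w19.png

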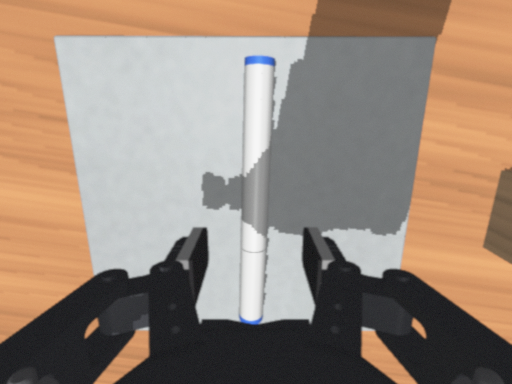

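The bent rod is centred (ends at (260,60) and (251,322), seam at row 250), clear of the pads. Grip it in the middle.

>>> {"api": "jog_arm", "payload": {
  "increments": [
    [0.05,[0,0,-0.035],0],
    [0.05,[0,0,-0.058],0],
    [0.05,[0,0,-0.064],0],
    [0.05,[0,0,-0.064],0],
    [0.012,[0,0,-0.064],0],
    [0.012,[0,0,-0.064],0],
    [0.012,[0,0,-0.064],0],
    [0.012,[0,0,-0.064],0],
    [0.012,[0,0,-0.063],0],
    [0.012,[0,0,-0.05],0],
    [0.012,[0,0,-0.01],0],
    [0.012,[0,0,0.0],0]
  ]
}}

```text
time_s: 23.9
position: [0.546, 0.0238, 0.1101]
tcp_rot: [-1.571, -0.004, 0.152]
ft_force: [1.6, 0.8, 0.1]
grip_width: 0.0173
```

>>> {"api": "jog_arm", "payload": {
  "increments": [
    [0.012,[0,-0.035,0.01],-3],
    [0.012,[0,-0.075,0.02],-6],
    [0.012,[0,-0.115,0.02],-9],
    [0.012,[0,-0.155,0.02],-10],
    [0.012,[0,-0.195,0.02],-10],
    [0.012,[0,-0.235,0.02],-10],
    [0.012,[-0.002,-0.275,0.02],-10],
    [0.012,[-0.004,-0.315,0.02],-10],
    [0.012,[-0.005,-0.355,0.02],-10],
    [0.012,[-0.005,-0.385,0.02],-10],
    [0.012,[-0.005,-0.3955,0.01],-10],
    [0.012,[-0.005,-0.3955,-0.01],-10]
  ]
}}

```text
time_s: 24.9
position: [0.5392, -0.3777, 0.0982]
tcp_rot: [-1.576, -0.004, -0.028]
ft_force: [0.3, 0.7, -1.0]
grip_width: 0.0172
```

>>> {"api": "jog_arm", "payload": {
  "increments": [
    [0.012,[0,0,-0.02],0],
    [0.012,[0,0,-0.04],0],
    [0.012,[0,0,-0.055],0],
    [0.012,[0,0,-0.064],0],
    [0.012,[0,0,-0.066],0],
    [0.012,[0,0,-0.067],0]
  ]
}}

```text
time_s: 25.4
position: [0.5392, -0.3715, 0.0289]
tcp_rot: [-1.57, 0.0, -0.022]
ft_force: [0.5, 0.6, -0.2]
grip_width: 0.0176
```

```bash
python3 -c "
from h import *
wsnap('w20.png')"
```

```text
t 25.45 pos [ 0.5396 -0.3718  0.0294] rot [-9.001e+01 -3.000e-02 -1.280e+00] F [-0.34  0.12 -0.86] g 0.0177
```

View pics/w20.png

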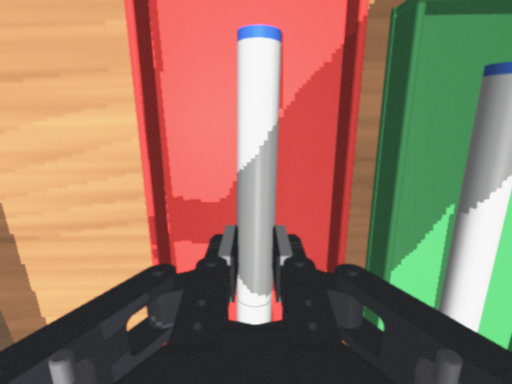

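>>> {"api": "jog_arm", "payload": {
  "increments": [
    [0.012,[0,0,-0.002],0],
    [0.012,[0,0,-0.003],0],
    [0.03,[0,0,-0.003],0],
    [0.045,[0,0,-0.003],0],
    [0.045,[0,0,-0.003],0],
    [0.045,[0,0,0.02],0],
    [0.045,[0,0,0.06],0],
    [0.045,[0,0,0.1],0],
    [0.045,[0,0,0.14],0],
    [0.045,[0,0,0.14],0],
    [0.045,[0,0,0.14],0]
  ]
}}

```text
time_s: 26.37
position: [0.5407, -0.3728, 0.1723]
tcp_rot: [-1.574, -0.005, -0.023]
ft_force: [0.2, 0.5, -0.7]
grip_width: 0.0448
```

```bash
python3 -c "
from h import *
wsnap('w21.png')"
```

```text
t 26.4167 pos [ 0.5396 -0.372   0.1701] rot [-90.05  -0.11  -1.28] F [-1.07  1.41 -1.02] g 0.0449
```

View pics/w21.png

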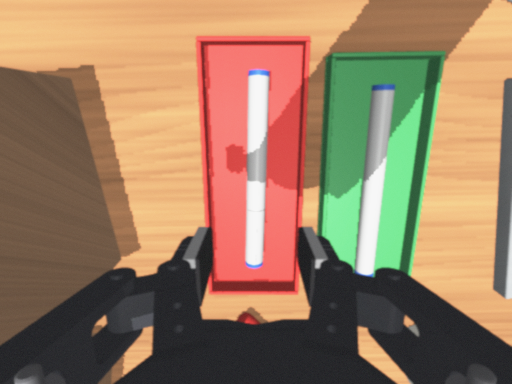

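```bash
python3 -c "
from h import *
T=np.load('pics/w21.png.npy')
for n,p,c in(('red',[(259,73),(254,265)],(.5392,-.3714)),('green',[(383,88),(365,275)],(.5536,-.2521))):
    q=wp2world(T,p,.014); d=q[1]-q[0]; print(n,q.mean(0)[:2]-c,np.linalg.norm(d),np.degrees(np.arctan2(d[1],d[0])))
snap('top','t22.png')
wsnap('w22.png')
a=cv2.imread('pics/w21.png');b=cv2.imread('pics/w22.png');print(abs(a.astype(int)-b)[60:220,190:450].mean())"
```

```text
red [ 0.00097389 -0.00117864] 0.2004238259502954 -2.706115209042991
green [0.00222327 0.00030538] 0.1996929668394608 -0.17033112289461985
t 26.5167 pos [ 0.5386 -0.3713  0.1679] rot [-89.94   0.1   -1.28] F [-0.96  0.14 -0.62] g 0.0451
7.498974358974359
```

View pics/t22.png

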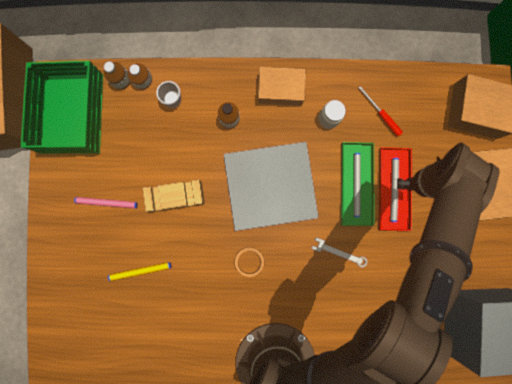

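>>> {"api": "jog_arm", "payload": {
  "increments": [
    [0.045,[0,0,0.01],0],
    [0.045,[0,0,0.01],0],
    [0.045,[0,0,0.01],0],
    [0.045,[0,0,0.01],0],
    [0.045,[0,0,0.01],0],
    [0.045,[0,0,0.01],0]
  ]
}}

```text
time_s: 27.02
position: [0.5391, -0.3717, 0.1787]
tcp_rot: [-1.57, 0.0, -0.022]
ft_force: [-0.3, 0.8, 0.9]
grip_width: 0.0451
```

```bash
python3 -c "
from h import *
wsnap('w23.png'); wsnap('w24.png')
a=cv2.imread('pics/w23.png');b=cv2.imread('pics/w24.png');print(abs(a.astype(int)-b)[60:220,190:450].mean())
print(manip.job_done())"
```

```text
t 27.0667 pos [ 0.5391 -0.3717  0.1787] rot [-8.998e+01  2.000e-02 -1.290e+00] F [-0.01  0.34 -0.27] g 0.045
t 27.1167 pos [ 0.5391 -0.3718  0.1788] rot [-8.999e+01  2.000e-02 -1.290e+00] F [-0.78  0.95 -0.4 ] g 0.045
1.0311298076923077
the job is handed in; nothing more can be done
None
```

View pics/w24.png

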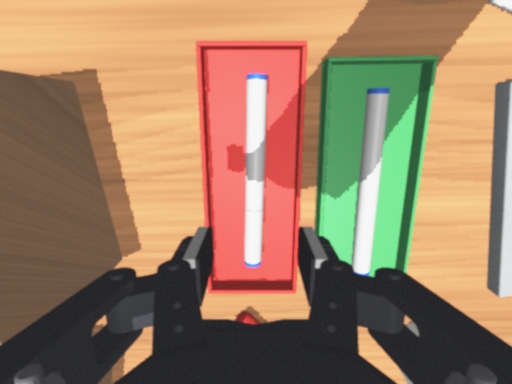

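I rolled both rods on the plate, one after the other, and sorted them: the straight one is in the green tray and the bent one in the red. I handed the job in at 27 s; no verdict is reported.

- **First rod (right slot, nearer the plate):** it travelled about 32 mm, which is half a turn. It stayed straight in the pictures and did not lift, so it went into the green tray.
- **Second rod (left slot):** after a quarter turn its end was visibly kinked sideways at the seam. After about 31 mm its middle stood about 2 mm higher under 5 N of finger force, so it went into the red tray.
- **Final position:** each rod is within about 3 mm of its tray's middle and within 3° of its axis. The last pictures show both released and at rest, with the hand about 18 cm up and the wrist force near zero.
- **Bystanders:** the bottle and jar are at the same pixels in the top view as at the start.

The two roll angles come from measured travel and the pictures, because the rod's turn cannot be read directly. No check failed or disagreed. An early press and one set-down peaked at 22–25 N; I eased off both times.

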